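# Pack up the modelling-tool case

## Task

Close up the wooden modelling-tool case: with the fingers, push the upright blue tool flap over until it lies flat inside the case, and only then push the open lid over and swing it fully shut, without letting it slam. Do not pick anything up, and leave the clay figures and all other things where they are.

Things in the scene. Friction and masses are not known exactly. Their poses are not given: they have to be found in the camera images.
- case: wooden tool case, an open box 280 (its x) x 220 (its y) x 70 mm high, 8 mm walls, fixed to the table, turned about z. Origin: centre of its underside. Its x points roughly away from the robot, its y to the robot's left, z up. The lid is hinged along its left (+y) wall, the flap inside its right (-y) wall; both hinge lines run along its x.
- flap (a joint): angle of the blue tool flap, rad: 0 = lying flat in the case; at the start 1.15 to 1.65 = upright; stop at 1.75. Stiff hinge: it stays where it is left and needs 1 to 3 N near its edge. It folds over towards the case's +y; its plain blue back faces -y (outwards) while it stands, up once it lies down. The tools strapped on its other face are look only. Standing, it blocks the lid.
- lid (a joint): angle of the lid, rad: 0 = closed, flat on the case, outer face 80 mm above the table; at the start 1.5 to 1.85 = standing open; stop at 1.95. Stiff hinge: it stays where it is left at any angle and needs 1 to 6 N near its edge. It closes towards the case's -y; its outer face looks to +y while it stands open, up when closed.
- flap_hinge (a point): middle of the flap's hinge line, on the case at x 0, y -100, z 48 mm of its frame; does not move as the flap turns
- lid_hinge (a point): middle of the lid's hinge line, on the case at x 0, y +110, z 70 mm of its frame (top edge of the left wall); does not move as the lid turns
- flap_edge (a point): middle of the flap's free edge, 122 mm from its hinge line; moves with the flap. The flap is a board 250 mm long (along the hinge) and 8 mm thick, 4 mm to either side of the hinge plane
- lid_edge (a point): middle of the lid's free edge, 220 mm from its hinge line; moves with the lid. The lid is a panel 280 mm long (along the hinge) and 10 mm thick: inner face in the hinge plane, outer face 10 mm from it
- beater: bystander: small wooden clay beater, 140 x 26 x 20 mm, lying loose on the case's floor in the narrow left compartment. Origin: centre of its underside. Leave it alone.
- clay_block: bystander: loose terracotta-coloured block 60 x 90 x 50 mm standing just beyond the far end of the case. Origin: centre of its underside. Leave it alone.
- figure_bird: bystander: white bird-like figurine about 85 mm wide and 98 mm tall on the dark board. Origin: centre of its underside. Leave it alone.
- figure_pot: bystander: white pot-like figurine about 85 mm wide and 90 mm tall on the dark board. Origin: centre of its underside. Leave it alone.
- figure_shell: bystander: white shell-like figurine about 76 mm wide and 105 mm tall on the dark board. Origin: centre of its underside. Leave it alone.
- brush_jar: bystander: green glass jar 80 mm wide and 100 mm tall with brushes up to 185 mm. Origin: centre of its underside. Leave it alone.
- spray_bottle: bystander: white bottle with a blue cap, 64 mm wide, 170 mm tall. Origin: centre of its underside. Leave it alone.
- water_cup: bystander: blue mug, 80 mm wide, 90 mm tall, with a handle. Origin: centre of its underside. Leave it alone.

How it is judged:
On the way, in this order (a step that is already met when the one before it is completed fails the run):
1. the flap lies flat in the case while the lid still stands open (value of joint flap below 0.09 rad and value of joint lid above 1.1 rad), for 0.2 s.
2. the lid is shut over the flap (value of joint lid below 0.05 rad and value of joint flap below 0.09 rad), for 0.2 s.
At the end, for the whole second after the job is handed in: The flap lies flat (within 0.09 rad), the lid is shut (within 0.05 rad) and at rest, and no bystander is more than 25 mm from where it stood (all of step 2 and velocity of joint lid between -0.05 and 0.05 rad/s and not (distance of beater from where it was at the start of the episode above 0.025 m) and not (distance of clay_block from where it was at the start of the episode above 0.025 m) and not (distance of figure_bird from where it was at the start of the episode above 0.025 m) and not (distance of figure_pot from where it was at the start of the episode above 0.025 m) and not (distance of figure_shell from where it was at the start of the episode above 0.025 m) and not (distance of brush_jar from where it was at the start of the episode above 0.025 m) and not (distance of spray_bottle from where it was at the start of the episode above 0.025 m) and not (distance of water_cup from where it was at the start of the episode above 0.025 m)); the robot touches nothing.
It fails at once if the lid is swung down (below 0.9 rad) while the flap still stands up (above 0.3 rad) (value of joint lid below 0.9 rad and value of joint flap above 0.3 rad).
It fails at once if the lid slams (closes faster than 2.5 rad/s in its last 0.25 rad) (value of joint lid below 0.25 rad and velocity of joint lid below -2.5 rad/s).
It fails at once if a bystander is moved or lifted by more than 25 mm (distance of any of beater, clay_block, figure_bird, figure_pot, figure_shell, brush_jar, spray_bottle, water_cup from where it was at the start of the episode above 0.025 m).
It also fails if it takes over 61 s, if anything falls off the work surface, if the arm or the gripper's body presses on something with over 40 N, if the wrist force passes 120 N, or if a joint passes its speed limit or range.

## Robot

A 6-joint arm with a two-finger parallel gripper is mounted at the origin on the work surface. World frame = base frame: x ahead of the robot, y to its left, z up, the work surface at z = 0. Lengths are in m, angles in rad, forces in N, time in s.
With the tool pointing down it reaches from about 0.35 to 0.875 m from the base axis. Payload 4.2 kg.
Tool frame: the origin (TCP) lies midway between the tips of the shut fingers; the grasp point (between the pads) lies 19 mm behind it; z points along the fingers, y is the line along which they close (so a half turn about z gives the same grasp; the last joint's range is limited). The gripper opens to 87 mm and grips with 3 to 60 N. Pads are 19 mm wide; open, the fingers measure 117 mm over their backs; the gripper's body (75 mm by 190 mm) begins 51 mm behind the grasp point.
Start: joints at [-1.044, 0.385, 0.008, 0, -1.194, -0.259], TCP at [0.165, -0.603, 0.223] pointing down, gripper open.
Joint ranges: [-3.14, 3.14], [-1.21, 2.06], [-1.07, 1.41], [-3.16, 2.05], [-2.99, -0.16], [-3.1, 3.1]. Speed limits (rad/s): [2.79, 2.79, 3.14, 3.14, 3.14, 3.14].

## Interface

Orientations are given as a rotation vector (axis times angle).
In Python, from bench import ctrl, snapshot, workorder, masks_of, place_of gives the robot as it stands.
- The arm moves only by the tool apply_moves, never from a script. Its argument "steps" is a list of rows, each a list of 3 entries, a list of its own where there are three numbers: the shift along the world's x, y, z in mm, then the turn, a rotation vector about the world's x, y, z in rad, then the closure in counts, from 0 (fully open) to 255 (shut). In form: [[[dx, dy, dz], [wx, wy, wz], fingers], ...]. A call has 1 to 8 rows; each row shifts and turns the commanded pose from where the row before left it; what a row does not reach is not made up. A row lasts 1/12 s, in which the tool goes at most 41.7 mm and 7.16 degrees, less where a joint would pass 70% of its speed; a pose out of reach is approached as far as the arm can. A call with a gripper value outside its range is refused whole. The fingers move at their own pace and stop on an object; "grip_force" is the grip in N (left out, the last holds). Time passes only in rows, so rows that do not move let the fingers close. It gives the time, the measured TCP pose, the force, the opening and the grip force at its end, in the units of the state.
- ctrl.get_state(): the state, without advancing time (a new reading comes with each control period).
- snapshot(name): name is "scene" or "side" or "wrist"; returns a dict with "pixels" (384x512x3 uint8, red, green, blue), "mtx" (3x3 intrinsics, pixels), "k1" (the pictures are not rectified: a ray, as slopes to the right and down, at radius r is drawn at 1 + k1 r^2 times it, then the intrinsics apply), "rvec" (rotation vector, rad) and "tvec" (3), from world to camera coordinates, as OpenCV has them. Camera axes: x right, y down, z forward; pixel columns grow to the right and rows downward; lengths in m; the calibration is good to about 2 mm. A picture is of the moment at which its call begins. There is no depth.
- workorder.close_job(): hands the job in; it is judged then, once.
Trained networks look in the newest picture that a camera, given by its name, has taken for a name from the list of things; names that differ only in an ending like _2 or _b are one class to them, and where a whole thing is asked for, a point or a joint stands for the part that bears it (a point fixed in the world has none). Each returns a list of dicts, best first, with "confidence" (0 to 1); they miss things now and then, are a little off and sometimes report something else, mostly with a low value. They report only what shows in the picture. A call takes as long as a camera call.
- masks_of(query, camera): "region" (384x512 bool, what is visible of it).
- place_of(query, camera): "point" ([x, y, z] in m, in world coordinates, good to about 4 mm: a listed point, or the origin of a listed thing).
The state is a dict: "t": time; "joint_pos": joint angles; "joint_velocities": joint speeds; "tau": joint torques, N m; "eef_pos": TCP position; "tcp_rot": TCP orientation; "force": force on the tool from outside, world axes, zero at the start; "torque": the same for the moment, N m; "opening": finger opening in m; "gripper_force": force on a finger pad.
Only numpy, scipy, OpenCV 4.12 (cv2) and the standard library are available. Lean on these libraries where they do the work, as an engineer would, in place of code of your own. Each camera call takes 0.05 s, during which the arm holds its last target. There are 200 camera calls.

## Working session

There is one attempt and no reset: what is moved stays moved. The work goes in short steps, Python scripts to look and compute and a tool call to move; the robot and the scene stay as the last step left them, time stands still between calls to the robot, and variables do not carry over. Pictures are saved under pics/ and viewed, at most 10 in all, crops included, and the job is handed in when it is done.

Besides the shell and the picture viewer there is one more tool, called after ">>>" by a JSON object that holds its "op" and its "data", one argument or row to a line. apply_moves: Moves the arm, as the interface text tells. Its arguments: {"type":"object","properties":{"steps":{"type":"array"},"grip_force":{"type":"number"}},"required":["steps"]}

```bash
mkdir -p pics; ls
cat > h.py <<'E'
import numpy as np, cv2
from bench import ctrl, snapshot, workorder, masks_of, place_of
def best(q,c,n=2):
    return [(np.round(d["point"],4).tolist(),round(d["confidence"],2)) for d in place_of(q,c)[:n]]
E
python3 - <<'E'
from h import *
for c in ["scene","side"]:
    s=snapshot(c); cv2.imwrite(f"pics/{c}0.png",s["pixels"][:,:,::-1])
    R=cv2.Rodrigues(np.array(s["rvec"],float))[0]; print(c,"cam at",(-R.T@np.array(s["tvec"])).round(3))
    for q in ["case","flap_hinge","lid_hinge","flap_edge","lid_edge","beater","clay_block","figure_bird","figure_pot","figure_shell","brush_jar","spray_bottle","water_cup"]:
        print(q,best(q,c))
st=ctrl.get_state(); print(st)
E
```

```text
pics
scene cam at [1.472 0.151 1.46 ]
case [([0.52, -0.0278, 0.0001], 0.6), ([0.4921, 0.4332, -0.0009], 0.19)]
flap_hinge [([0.4987, -0.1218, 0.0475], 0.91), ([0.497, 0.0606, 0.0104], 0.71)]
lid_hinge []
flap_edge [([0.501, -0.1152, 0.1653], 0.69)]
lid_edge [([0.5548, 0.1254, 0.2878], 0.78), ([0.496, -0.1221, 0.0437], 0.3)]
beater [([0.4972, 0.06, 0.0105], 0.46)]
clay_block []
figure_bird [([0.4043, -0.4224, 0.0152], 0.68)]
figure_pot [([0.508, -0.4235, 0.0113], 0.79)]
figure_shell [([0.636, -0.4285, 0.0171], 0.93)]
brush_jar [([0.4945, 0.434, 0.0016], 0.91)]
spray_bottle [([0.6215, 0.4651, -0.0011], 0.55), ([0.4891, 0.4356, -0.0021], 0.22)]
water_cup [([0.3624, 0.4354, -0.0003], 0.58)]
side cam at [-0.058  0.876  1.225]
case [([0.5178, -0.0213, -0.0002], 0.81)]
flap_hinge [([0.4958, -0.1266, 0.0504], 0.75)]
lid_hinge [([0.5421, 0.0809, 0.0686], 0.92)]
flap_edge [([0.4948, -0.1164, 0.1713], 0.67)]
lid_edge [([0.5517, 0.1223, 0.2866], 0.94)]
beater []
clay_block [([0.6977, -0.089, 0.0022], 0.56)]
figure_bird [([0.4051, -0.4182, 0.0145], 0.95)]
figure_pot []
figure_shell [([0.6362, -0.
[... 173 characters left out ...]
4348, 0.005], 0.89)]
{'t': 1.4, 'joint_pos': array([-1.04437611e+00,  3.84695419e-01,  7.88449597e-03, -1.06584367e-05,
       -1.19405989e+00, -2.58621422e-01]), 'joint_velocities': array([ 0.00029621,  0.00035676,  0.00107852,  0.00036017, -0.00136511,
       -0.00046949]), 'tau': array([-4.24575319e-04, -3.90460324e+01,  1.87619895e+01,  4.22431424e+00,
        1.55079842e-02, -1.53287618e-05]), 'eef_pos': array([ 0.16540188, -0.60266781,  0.22254518]), 'tcp_rot': array([ 4.19392805e-01, -3.11345348e+00, -1.14051788e-04]), 'force': array([-0.44569734, -0.31993948, -0.26740213]), 'torque': array([ 0.00438951,  0.02130373, -0.01997896]), 'gripper_force': 0.0, 'opening': 0.08701991726210212}
```

View pics/scene0.png

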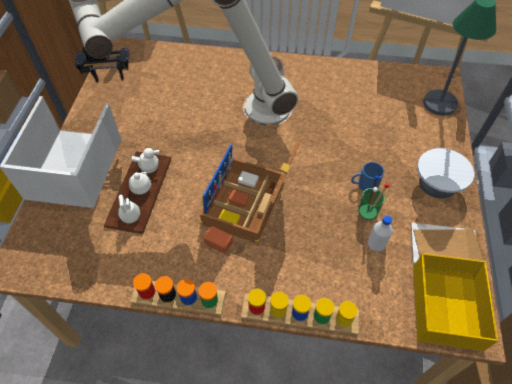

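View pics/side0.png

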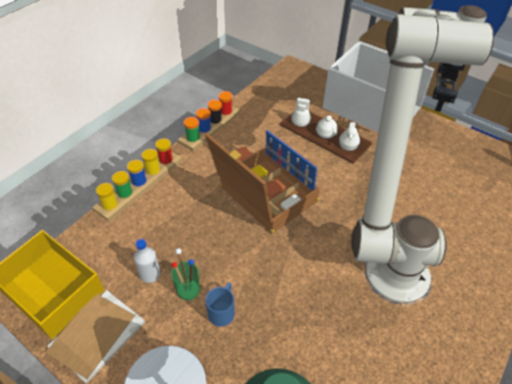

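The scene picture shows the blue flap standing at about (218,180) on the case's -y side, and the lid seen edge-on near (265,210). The side picture shows the lid's outer face at (240,180), leaning outwards. All bystanders are well clear of the case.

Combining both views:
- **Case:** centre about (0.519, -0.025), yaw about -0.216 rad. The hinge distance measures 210 mm, as it must be.
- **Flap:** about 1.50 rad.
- **Lid:** about 1.77 rad.

I'll move in with the fingers shut and the tool's y along the case's x.

>>> {"op": "apply_moves", "data": {
  "steps": [
    [[20, 27, 4], [0, 0, 0.068], 255],
    [[20, 27, 4], [0, 0, 0.068], 255],
    [[20, 27, 4], [0, 0, 0.068], 255],
    [[20, 27, 4], [0, 0, 0.068], 255],
    [[20, 27, 4], [0, 0, 0.068], 255],
    [[20, 27, 4], [0, 0, 0.068], 255],
    [[20, 27, 4], [0, 0, 0.068], 255],
    [[20, 27, 4], [0, 0, 0.068], 255]
  ]
}}

```text
t: 2.07
eef_pos: [0.3261, -0.3853, 0.255]
tcp_rot: [-1.245, 2.884, -0.001]
force: [1.3, -0.2, 0.4]
opening: 0.042
gripper_force: 0.0
```

>>> {"op": "apply_moves", "data": {
  "steps": [
    [[20, 27, 0], [0, 0, 0.068], 255],
    [[20, 27, 0], [0, 0, 0.068], 255],
    [[20, 27, 0], [0, 0, 0.068], 255],
    [[20, 27, 0], [0, 0, 0.068], 255],
    [[20, 27, 0], [0, 0, 0.068], 255],
    [[20, 27, 0], [0, 0, 0.068], 255],
    [[20, 27, 0], [0, 0, 0.068], 255],
    [[20, 27, 0], [0, 0, 0.068], 255]
  ]
}}

```text
t: 2.73
eef_pos: [0.4861, -0.1692, 0.2549]
tcp_rot: [-1.974, 2.443, -0.001]
force: [0.7, -0.2, -0.5]
opening: 0.0007
gripper_force: 0.0
```

```bash
cat >> h.py <<'E'
C=np.array([0.5186,-0.0255]); YAW=-0.216
X=np.array([np.cos(YAW),np.sin(YAW)]); Y=np.array([-np.sin(YAW),np.cos(YAW)])
def report():
    s=ctrl.get_state(); p=s["eef_pos"]; d=p[:2]-C
    R=cv2.Rodrigues(np.array(s["tcp_rot"],float))[0]
    print("t",round(s["t"],2),"tcp",p.round(4),"case x,y mm",(1e3*np.array([d@X,d@Y])).round(1),"F",np.round(s["force"],1),"open",round(s["opening"],4))
    print("tool y, z:",R[:,1].round(3),R[:,2].round(3),"q",np.round(s["joint_pos"],2)); return s
def angles(cams=("scene","side")):
    for c in cams:
        snapshot(c); o=[c]
        for q,hy,hz in [("flap_edge",-.1,.048),("lid_edge",.11,.07)]:
            for d in place_of(q,c)[:1]:
                e=np.array(d["point"]); r=np.array([(e[:2]-C)@Y-hy,e[2]-hz])
                o.append((q,round(d["confidence"],2),"angle",round(np.arctan2(r[1],r[0]),3),"r",round(np.hypot(*r),3)))
        print(*o)
E
python3 -c "
from h import *
report(); angles()"
```

```text
t 2.73 tcp [ 0.4861 -0.1692  0.2549] case x,y mm [  -0.9 -147.3] F [ 0.7 -0.2 -0.5] open 0.0007
tool y, z: [-0.978  0.21  -0.001] [ 0.001 -0.    -1.   ] q [-0.02  0.17 -0.21  0.   -1.19 -0.19]
scene ('flap_edge', 0.88, 'angle', np.float64(1.504), 'r', np.float64(0.119)) ('lid_edge', 0.63, 'angle', np.float64(1.376), 'r', np.float64(0.223))
side ('flap_edge', 0.93, 'angle', np.float64(1.516), 'r', np.float64(0.121)) ('lid_edge', 0.95, 'angle', np.float64(1.381), 'r', np.float64(0.218))
```

>>> {"op": "apply_moves", "data": {
  "steps": [
    [[0, 0, -37], [0, 0, 0], 255],
    [[0, 0, -37], [0, 0, 0], 255],
    [[0, 0, -36], [0, 0, 0], 255],
    [[3, 14, 0], [0, 0, 0], 255],
    [[3, 14, 0], [0, 0, 0], 255],
    [[2, 10, 0], [0, 0, 0], 255],
    [[2, 8, -1], [0, 0, 0], 255],
    [[2, 8, -1], [0, 0, 0], 255]
  ]
}}

```text
t: 3.7
eef_pos: [0.4969, -0.1169, 0.1428]
tcp_rot: [1.969, -2.448, -0.0]
force: [-1.4, -1.3, -0.2]
opening: 0.0005
gripper_force: 0.7
```

```bash
sed -i 's/r=np.array(\[(e\[:2\]-C)@Y-hy,e\[2\]-hz\])/r=np.array([((e[:2]-C)@Y-hy)*(-1 if q[0]=="l" else 1),e[2]-hz])/' h.py
python3 -c "
from h import *
report(); angles()
s=snapshot('scene');cv2.imwrite('pics/s1.png',cv2.resize(s['pixels'][100:270,150:350,::-1],None,fx=3,fy=3))"
```

```text
t 3.7 tcp [ 0.4969 -0.1169  0.1428] case x,y mm [ -1.6 -93.9] F [-1.4 -1.3 -0.2] open 0.0005
tool y, z: [-0.977  0.214  0.   ] [-0. -0. -1.] q [ 0.09  0.27 -0.38  0.   -0.92 -0.3 ]
scene ('flap_edge', 0.9, 'angle', np.float64(1.319), 'r', np.float64(0.119)) ('lid_edge', 0.81, 'angle', np.float64(1.78), 'r', np.float64(0.217))
side ('flap_edge', 0.89, 'angle', np.float64(1.339), 'r', np.float64(0.124)) ('lid_edge', 0.81, 'angle', np.float64(1.77), 'r', np.float64(0.219))
```

View pics/s1.png

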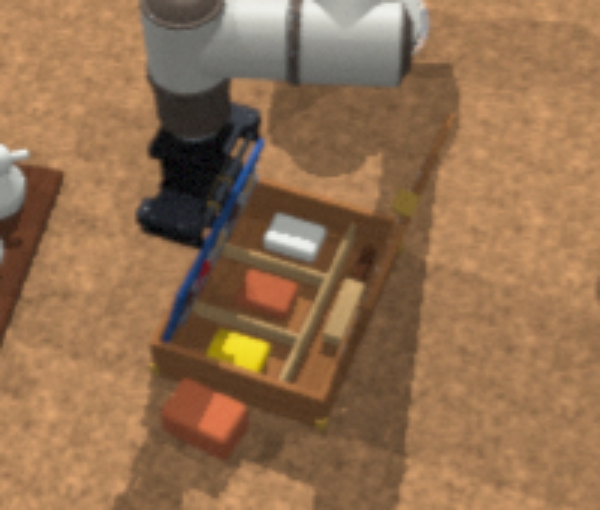

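The crop shows the fingers at about (180,190) behind the flap. The flap has started to turn, to about 1.33 rad as predicted, and the lid is unchanged. I'll continue along the arc.

>>> {"op": "apply_moves", "data": {
  "steps": [
    [[2, 8, -2], [0, 0, 0], 255],
    [[1, 7, -3], [0, 0, 0], 255],
    [[3, 12, -6], [0, 0, 0], 255],
    [[3, 12, -7], [0, 0, 0], 255],
    [[2, 10, -9], [0, 0, 0], 255],
    [[2, 10, -11], [0, 0, 0], 255],
    [[2, 8, -12], [0, 0, 0], 255],
    [[1, 6, -13], [0, 0, 0], 255]
  ]
}}

```text
t: 4.72
eef_pos: [0.5137, -0.042, 0.0783]
tcp_rot: [-1.972, 2.445, 0.0]
force: [-0.9, -0.9, 0.7]
opening: 0.0005
gripper_force: 0.5
```

>>> {"op": "apply_moves", "data": {
  "steps": [
    [[1, 3, -10], [0, 0, 0], 255],
    [[0, 2, -9], [0, 0, 0], 255],
    [[0, 0, -6], [0, 0, 0], 255],
    [[0, 0, -2], [0, 0, 0], 255],
    [[0, 0, 0], [0, 0, 0], 255]
  ]
}}

```text
t: 5.13
eef_pos: [0.5145, -0.0383, 0.0525]
tcp_rot: [-1.97, 2.447, 0.0]
force: [0.3, -0.4, 0.5]
opening: 0.0006
gripper_force: 0.0
```

```bash
python3 -c "
from h import *
report(); angles()"
```

```text
t 5.13 tcp [ 0.5145 -0.0383  0.0525] case x,y mm [ -1.3 -13.4] F [ 0.3 -0.4  0.5] open 0.0006
tool y, z: [-0.977  0.213  0.   ] [-0.  0. -1.] q [ 0.24  0.4  -0.47 -0.   -0.7  -0.45]
scene ('flap_edge', 0.88, 'angle', np.float64(-0.006), 'r', np.float64(0.124)) ('lid_edge', 0.78, 'angle', np.float64(1.776), 'r', np.float64(0.222))
side ('flap_edge', 0.7, 'angle', np.float64(0.023), 'r', np.float64(0.121)) ('lid_edge', 0.89, 'angle', np.float64(1.767), 'r', np.float64(0.22))
```

>>> {"op": "apply_moves", "data": {
  "steps": [
    [[0, 0, -2], [0, 0, 0], 255],
    [[0, 0, -1], [0, 0, 0], 255],
    [[0, 0, 0], [0, 0, 0], 255]
  ]
}}

```text
t: 5.68
eef_pos: [0.5145, -0.0389, 0.0522]
tcp_rot: [1.971, -2.446, 0.001]
force: [-6.7, 2.0, 18.8]
opening: 0.0006
gripper_force: 9.1
```

>>> {"op": "apply_moves", "data": {
  "steps": [
    [[0, 0, 20], [0, 0, 0], 255],
    [[0, 0, 38], [0, 0, 0], 255],
    [[0, 0, 40], [0, 0, 0], 255],
    [[0, 0, 40], [0, 0, 0], 255],
    [[0, 0, 40], [0, 0, 0], 255],
    [[0, 0, 40], [0, 0, 0], 255],
    [[0, 0, 40], [0, 0, 0], 255],
    [[0, 0, 40], [0, 0, 0], 255]
  ]
}}

```text
t: 6.35
eef_pos: [0.5137, -0.0389, 0.3498]
tcp_rot: [-1.969, 2.447, -0.0]
force: [0.9, -0.2, -0.3]
opening: 0.0005
gripper_force: 0.0
```

```bash
python3 -c "
from h import *
report(); angles()
s=snapshot('scene');cv2.imwrite('pics/s2.png',cv2.resize(s['pixels'][60:270,150:400,::-1],None,fx=2.5,fy=2.5))"
```

```text
t 6.35 tcp [ 0.5137 -0.0389  0.3498] case x,y mm [ -1.9 -14.2] F [ 0.9 -0.2 -0.3] open 0.0005
tool y, z: [-0.977  0.214 -0.001] [ 0.001  0.    -1.   ] q [ 0.24  0.13 -0.02 -0.   -1.42 -0.45]
scene ('flap_edge', 0.79, 'angle', np.float64(-0.017), 'r', np.float64(0.126)) ('lid_edge', 0.86, 'angle', np.float64(1.786), 'r', np.float64(0.222))
side ('flap_edge', 0.6, 'angle', np.float64(0.025), 'r', np.float64(0.122)) ('lid_edge', 0.81, 'angle', np.float64(1.766), 'r', np.float64(0.218))
```

View pics/s2.png

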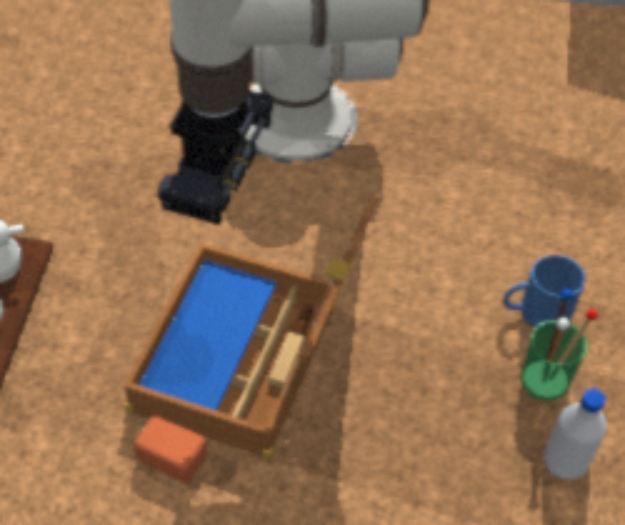

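The crop shows the blue flap lying flat inside the case at about (205,335), with the lid still open and the beater and block in place. Next I'll go over the lid edge to its outer side.

>>> {"op": "apply_moves", "data": {
  "steps": [
    [[7, 31, 0], [0, 0, 0], 255],
    [[7, 31, 0], [0, 0, 0], 255],
    [[7, 31, 0], [0, 0, 0], 255],
    [[7, 31, 0], [0, 0, 0], 255],
    [[7, 31, 0], [0, 0, 0], 255],
    [[7, 31, 0], [0, 0, 0], 255],
    [[6, 30, 0], [0, 0, 0], 255],
    [[0, 0, 0], [0, 0, 0], 255]
  ]
}}

```text
t: 7.37
eef_pos: [0.5628, 0.1815, 0.3441]
tcp_rot: [1.973, -2.44, -0.002]
force: [0.3, -1.3, 0.5]
opening: 0.0006
gripper_force: 0.0
```

>>> {"op": "apply_moves", "data": {
  "steps": [
    [[0, 0, -35], [0, 0, 0], 255],
    [[0, 0, -35], [0, 0, 0], 255],
    [[0, 0, -25], [0, 0, 0], 255],
    [[-2, -10, 0], [0, 0, 0], 255],
    [[-2, -10, 0], [0, 0, 0], 255],
    [[-2, -10, 0], [0, 0, 0], 255],
    [[-2, -10, 0], [0, 0, 0], 255]
  ]
}}

```text
t: 7.95
eef_pos: [0.5554, 0.1365, 0.255]
tcp_rot: [-1.967, 2.443, -0.002]
force: [0.0, 4.3, 2.2]
opening: 0.0004
gripper_force: 1.6
```

```bash
python3 -c "
from h import *
report(); angles()"
```

```text
t 7.95 tcp [0.5554 0.1365 0.255 ] case x,y mm [  1.3 166.1] F [0.  4.3 2.2] open 0.0004
tool y, z: [-0.977  0.214 -0.004] [ 0.005  0.002 -1.   ] q [ 0.52  0.27 -0.08  0.   -1.22 -0.74]
scene ('flap_edge', 0.71, 'angle', np.float64(-0.007), 'r', np.float64(0.124))
side ('flap_edge', 0.93, 'angle', np.float64(0.0), 'r', np.float64(0.122)) ('lid_edge', 0.85, 'angle', np.float64(1.745), 'r', np.float64(0.22))
```

>>> {"op": "apply_moves", "data": {
  "steps": [
    [[-3, -15, 0], [0, 0, 0], 255],
    [[-3, -15, 0], [0, 0, 0], 255],
    [[-4, -15, 0], [0, 0, 0], 255],
    [[-3, -15, 0], [0, 0, 0], 255],
    [[-3, -15, 0], [0, 0, 0], 255],
    [[-3, -15, -3], [0, 0, 0], 255],
    [[-3, -15, -3], [0, 0, 0], 255],
    [[-4, -15, -6], [0, 0, 0], 255]
  ]
}}

```text
t: 8.92
eef_pos: [0.5278, 0.0157, 0.2404]
tcp_rot: [-1.969, 2.447, 0.0]
force: [1.9, 1.9, -0.3]
opening: 0.0003
gripper_force: 1.3
```

```bash
python3 -c "
from h import *
report(); angles()"
```

```text
t 8.92 tcp [0.5278 0.0157 0.2404] case x,y mm [ 0.2 42.2] F [ 1.9  1.9 -0.3] open 0.0003
tool y, z: [-0.977  0.214  0.   ] [-0.  0. -1.] q [ 0.34  0.21 -0.2  -0.   -1.16 -0.55]
scene ('flap_edge', 0.74, 'angle', np.float64(-0.034), 'r', np.float64(0.122)) ('lid_edge', 0.83, 'angle', np.float64(1.111), 'r', np.float64(0.222))
side ('lid_edge', 0.58, 'angle', np.float64(1.081), 'r', np.float64(0.224))
```

>>> {"op": "apply_moves", "data": {
  "steps": [
    [[-3, -16, -5], [0, 0, 0], 255],
    [[-3, -16, -10], [0, 0, 0], 255],
    [[-3, -15, -12], [0, 0, 0], 255],
    [[-3, -14, -13], [0, 0, 0], 255],
    [[-3, -12, -15], [0, 0, 0], 255],
    [[-2, -11, -15], [0, 0, 0], 255],
    [[-2, -9, -16], [0, 0, 0], 255],
    [[-2, -7, -16], [0, 0, 0], 255]
  ]
}}

```text
t: 9.88
eef_pos: [0.508, -0.0827, 0.1386]
tcp_rot: [-1.971, 2.445, -0.002]
force: [0.4, 1.8, 0.9]
opening: 0.0005
gripper_force: 1.0
```

```bash
python3 -c "
from h import *
report(); angles()"
```

```text
t 9.88 tcp [ 0.508  -0.0827  0.1386] case x,y mm [  1.9 -58.1] F [0.4 1.8 0.9] open 0.0005
tool y, z: [-0.977  0.212 -0.001] [ 0.001 -0.    -1.   ] q [ 0.15  0.28 -0.38  0.   -0.91 -0.37]
scene ('lid_edge', 0.64, 'angle', np.float64(0.36), 'r', np.float64(0.219))
side ('lid_edge', 0.7, 'angle', np.float64(0.328), 'r', np.float64(0.22))
```

>>> {"op": "apply_moves", "data": {
  "steps": [
    [[0, -3, -8], [0, 0, 0], 255],
    [[-1, -2, -8], [0, 0, 0], 255],
    [[0, -2, -8], [0, 0, 0], 255],
    [[-1, -2, -8], [0, 0, 0], 255],
    [[0, -1, -8], [0, 0, 0], 255],
    [[0, -1, -8], [0, 0, 0], 255],
    [[0, 0, -6], [0, 0, 0], 255],
    [[0, 0, -3], [0, 0, 0], 255]
  ]
}}

```text
t: 10.85
eef_pos: [0.5045, -0.094, 0.0802]
tcp_rot: [1.968, -2.445, -0.002]
force: [-3.4, 0.1, 16.3]
opening: 0.0002
gripper_force: 9.5
```

>>> {"op": "apply_moves", "data": {
  "steps": [
    [[0, 0, -2], [0, 0, 0], 255],
    [[0, 0, -1], [0, 0, 0], 255],
    [[0, 0, -1], [0, 0, 0], 255],
    [[0, 0, 0], [0, 0, 0], 255]
  ]
}}

```text
t: 11.18
eef_pos: [0.5046, -0.094, 0.0802]
tcp_rot: [1.97, -2.444, -0.0]
force: [-7.2, 0.8, 20.6]
opening: 0.0002
gripper_force: 10.4
```

The lid is on its stop: the tip is at 80 mm with a firm reaction force. I'll lift off, then check.

>>> {"op": "apply_moves", "data": {
  "steps": [
    [[0, 0, 10], [0, 0, 0], 255],
    [[0, 0, 30], [0, 0, 0], 255],
    [[0, 0, 40], [0, 0, 0], 255],
    [[0, 0, 40], [0, 0, 0], 255],
    [[0, 0, 40], [0, 0, 0], 255],
    [[0, 0, 0], [0, 0, 0], 255],
    [[0, 0, 0], [0, 0, 0], 255]
  ]
}}

```text
t: 11.77
eef_pos: [0.5062, -0.0934, 0.2398]
tcp_rot: [-1.967, 2.443, -0.004]
force: [-0.7, -0.7, -1.4]
opening: 0.0005
gripper_force: 0.0
```

```bash
python3 -c "
from h import *
report(); angles()
for q in ['clay_block','figure_bird','figure_shell','water_cup']: print(q,best(q,'side',1))
s=snapshot('scene');cv2.imwrite('pics/s3.png',s['pixels'][:,:,::-1])"
```

```text
t 11.77 tcp [ 0.5062 -0.0934  0.2398] case x,y mm [  2.5 -68.9] F [-0.7 -0.7 -1.4] open 0.0005
tool y, z: [-0.977  0.213 -0.005] [ 0.005  0.001 -1.   ] q [ 0.13  0.18 -0.23 -0.   -1.15 -0.35]
scene ('flap_edge', 0.74, 'angle', np.float64(1.89), 'r', np.float64(0.031)) ('lid_edge', 0.66, 'angle', np.float64(0.021), 'r', np.float64(0.218))
side ('lid_edge', 0.76, 'angle', np.float64(0.042), 'r', np.float64(0.22))
clay_block [([0.698, -0.0886, 0.002], 0.84)]
figure_bird [([0.4059, -0.419, 0.014], 0.9)]
figure_shell [([0.6382, -0.4267, 0.0124], 0.62)]
water_cup [([0.3616, 0.4372, 0.0028], 0.69)]
```

View pics/s3.png

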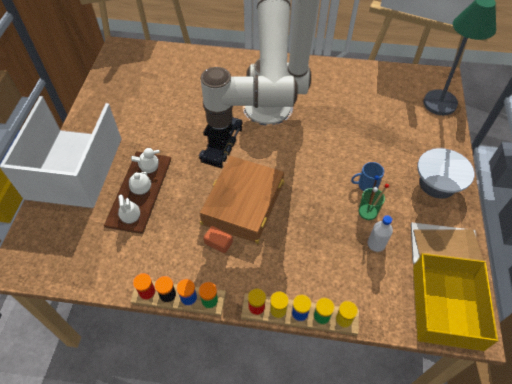

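The picture shows the lid shut flat over the case at about (243,197), the gripper clear above it, and every bystander where it was.

```bash
python3 -c "
from h import *
print(workorder.close_job())"
```

```text
the job is handed in; nothing more can be done
None
```

The job is handed in with the flap flat, the lid closed gently onto its stop, the bystanders undisturbed in the final pictures and the gripper clear of everything; the hand-in gave no verdict.

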